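# Box up the inspected heat sinks

## Robot

A 6-joint arm with a two-finger parallel gripper is mounted at the origin on the work surface. World frame = base frame: x ahead of the robot, y to its left, z up, the work surface at z = 0. Lengths are in m, angles in rad, forces in N, time in s.
With the tool pointing down it reaches from about 0.3 to 0.775 m from the base axis. Payload 14.6 kg.
Tool frame: the origin (TCP) lies on the centre line of the jaws, within the pads' length; the fingertips stand 17 mm ahead of it and the grasp point (between the pads) lies 2 mm behind it (env.finger_overhang is the z of the fingertips in the tool frame, in m); z points along the fingers, y is the line along which they close (so a half turn about z gives the same grasp; the last joint's range is limited). The gripper opens to 94 mm and grips with 3 to 60 N. Pads are 16 mm wide; open, the fingers measure 119 mm over their backs; the gripper's body (75 mm by 177 mm) begins 78 mm behind the grasp point.
Start: joints at [-1.411, 0.3, 1.521, -0, 1.321, -0.067], TCP at [0.124, -0.536, 0.222] pointing down, gripper open.
Joint ranges: [-3.03, 3.03], [-0.79, 2.21], [0.23, 2.52], [-1.04, 4.18], [0, 3.07], [-2.55, 2.55]. Speed limits (rad/s): [2.22, 2.22, 2.57, 3.14, 3.14, 3.14].

## Interface

Orientations are given as a unit quaternion [x, y, z, w].
In Python, from station import env gives the robot as it stands.
- The arm moves only by the tool move_arm, never from a script. Its argument "steps" is a list that holds one entry, the list of rows, each a list of 5 numbers: the closure, from 0 (fully open) to 1 (shut), then the shift along the tool's x, y, z in cm, then the turn about the tool's z in rad. In form: [[[claw, x, y, z, twist], ...]]. A call has 1 to 10 rows; each row shifts and turns the commanded pose from where the row before left it, along the tool's axes as they then stand; what a row does not reach is not made up. A row lasts 1/8 s, in which the tool goes at most 62.5 mm and 10.7 degrees, less where a joint would pass 70% of its speed; a pose out of reach is approached as far as the arm can. A call with a gripper value outside its range is refused whole. The fingers move at their own pace and stop on an object; "squeeze" is the grip in N (left out, the last holds). Time passes only in rows, so rows that do not move let the fingers close. It gives the time, the measured TCP pose, the force, the opening and the grip force at its end, in the units of the state.
- env.get_state(): the state, without advancing time (a new reading comes with each control period).
- env.camera(name): name is "side" or "top"; returns the picture (480x640x3 uint8, blue, green, red); there is no depth.
- env.camera_info(name): a dict with "intrinsics" (3x3 intrinsics, pixels), "k1" (the pictures are not rectified: a ray, as slopes to the right and down, at radius r is drawn at 1 + k1 r^2 times it, then the intrinsics apply), "xyz" and "attitude" of the camera in the world. Camera axes: x right, y down, z forward; pixel columns grow to the right and rows downward; lengths in m; the calibration is good to about 2 mm. A picture is of the moment at which its call begins. camera_info takes no time and is no camera call.
- env.close_job(): hands the job in; it is judged then, once.
The state is a dict: "time_s": time; "joint_positions": joint angles; "qvel": joint speeds; "tau": joint torques, N m; "tool_pos": TCP position; "ee_rot": TCP orientation; "ft_force": force on the tool from outside, world axes, zero at the start; "moment": the same for the moment, N m; "width": finger opening in m; "gripper_force": force on a finger pad.
Only numpy, scipy, OpenCV 4.12 (cv2) and the standard library are available. Lean on these libraries where they do the work, as an engineer would, in place of code of your own. Each camera call takes 0.05 s, during which the arm holds its last target. There are 200 camera calls.

## Task

Lift the heat sinks that are still on the inspection turntable onto the scoop tray, so that the whole batch lies on the tray together, then carry the tray to the storage tub and tip it so that they all slide off into the tub. Lay the empty tray back flat on its rubber mat and set the cover on the tub so that it sits seated and level; leave the flux bottle and the screwdriver alone.

Things in the scene. Friction and masses are not known exactly. Their poses are not given: they have to be found in the camera images.
- turntable: fixed foot of the inspection turntable; origin at its centre on the bench. The white platter on it is a disc of 190 mm diameter whose flat top is 40 mm above the bench; it turns freely when anything on it is pushed, and coasts to rest in a second or two
- platter (a joint): angle of the turntable's platter, rad, counter-clockwise from above, no stops, almost no friction, not driven
- sink1: finned dark metal heat sink, a solid block 30 x 26 x 26 mm (its x, y, z), 30 g; origin at the centre of its underside, z up through the fins. Starts standing on the turntable, about 60 mm from its axis. One of sink1 to sink4 may be absent (None)
- sink2: finned dark metal heat sink, a solid block 30 x 26 x 26 mm (its x, y, z), 30 g; origin at the centre of its underside, z up through the fins. Starts standing on the turntable, about 60 mm from its axis. One of sink1 to sink4 may be absent (None)
- sink3: finned dark metal heat sink, a solid block 30 x 26 x 26 mm (its x, y, z), 30 g; origin at the centre of its underside, z up through the fins. Starts standing on the turntable, about 60 mm from its axis. One of sink1 to sink4 may be absent (None)
- sink4: finned dark metal heat sink, a solid block 30 x 26 x 26 mm (its x, y, z), 30 g; origin at the centre of its underside, z up through the fins. Starts standing on the turntable, about 60 mm from its axis. One of sink1 to sink4 may be absent (None)
- sink5: finned dark metal heat sink, a solid block 30 x 26 x 26 mm (its x, y, z), 30 g; origin at the centre of its underside, z up through the fins. Starts on the tray, at its closed handle end. One of sink5 and sink6 may be absent (None)
- sink6: finned dark metal heat sink, a solid block 30 x 26 x 26 mm (its x, y, z), 30 g; origin at the centre of its underside, z up through the fins. Starts on the tray, at its closed handle end. One of sink5 and sink6 may be absent (None)
- tray: loose aluminium scoop tray, 0.22 kg, 180 (x) x 106 (y) mm, floor and walls 3 mm, walls to 24 mm high on three sides, open at its -x end (mouth); origin under the centre of its floor, z up. Handle: black bar 16 mm wide (y) at x = 90 to 155, z = 16 to 40 mm, level, beyond the closed +x end. Polished: heat sinks slide on it when it is tipped over 15 to 20 degrees
- tray_mouth (a point): middle of the open end of the tray, at the lower edge of its floor (tray x = -90 mm)
- tray_grip (a point): grip point in the tray's handle (tray x = 125, z = 30 mm)
- mat: fixed dull blue rubber mat 250 (x) x 180 (y) x 3 mm on which the tray lies; origin at the centre of its underside, on the bench
- tub: fixed round white storage tub, 140 mm outer and 132 mm inner diameter, 105 mm high, floor 5 mm, open at the top; origin at the centre of its underside
- tub_rim (a point): centre of the tub's mouth, at the height of its rim, 105 mm above the bench
- cover: loose round grey cover, 160 g, right way up on the bench: a disc of 152 mm diameter (z = 8 to 14 mm), under it a step of 120 mm diameter (z = 0 to 8 mm) that goes inside the tub's rim, on top a black upright cylindrical knob of 26 mm diameter (z = 14 to 40 mm). Origin at the centre of the step's underside: seated, it is 8 mm below the rim
- flux: amber flux bottle, 36 mm diameter, 75 mm high, standing on the bench; not part of the job. Origin at its foot
- driver: screwdriver lying on the bench; not part of the job
Not all that is in view belongs to the job. Leave any turquoise look-alike of the sink1 alone. What is shaped like the sink3 but green is not meant.

How it is judged:
By the outcome, as a careful person would: the job done as asked, in the order asked, and still so for the second after the job is handed in, with the robot touching nothing.
Of sink1, sink2, sink3, sink4 only 3 to 4 are there at a start; the rules pass over those that are not, and their reading is None.
Of sink5, sink6 only 1 to 2 are there at a start; the rules pass over those that are not, and their reading is None.
At some moment in a run one of cover, sink1, sink2, sink3, sink4 may be knocked a few centimetres aside while the robot is not near it.
It also fails if it takes over 192 s, if anything falls off the work surface, if the arm or the gripper's body presses on something with over 40 N, if the wrist force passes 120 N, or if a joint passes its speed limit or range.

## Working session

There is one attempt and no reset: what is moved stays moved. The work goes in short steps, Python scripts to look and compute and a tool call to move; the robot and the scene stay as the last step left them, time stands still between calls to the robot, and variables do not carry over. Pictures are saved under pics/ and viewed, at most 14 in all, crops included, and the job is handed in when it is done.

Besides the shell and the picture viewer there is one more tool, called after "Request:" in YAML: its name, and indented under it one key for each argument. move_arm: Moves the arm, as the interface text tells. Its arguments: {"type":"object","properties":{"steps":{"type":"array","items":{"type":"array","items":{"type":"array","items":{"type":"number"}}}},"squeeze":{"type":"number"}},"required":["steps"]}

```bash
mkdir -p pics; python3 - <<'E'
from station import env
import cv2
for n in("top","side"):
    cv2.imwrite(f"pics/{n}0.png",env.camera(n)); print(n,env.camera_info(n))
s=env.get_state();print(s)
E
```

```text
top {'intrinsics': array([[463.77564115,   0.        , 315.90839751],
       [  0.        , 463.77564115, 237.5863848 ],
       [  0.        ,   0.        ,   1.        ]]), 'k1': -0.01877371457232007, 'xyz': array([0.43835852, 0.00572791, 1.16070361]), 'attitude': array([ 0.70767889, -0.70263218,  0.0438133 , -0.05982478])}
side {'intrinsics': array([[537.18734186,   0.        , 307.49635094],
       [  0.        , 537.18734186, 228.71860756],
       [  0.        ,   0.        ,   1.        ]]), 'k1': 0.015384356792357879, 'xyz': array([0.3643864 , 0.96612403, 0.79441622]), 'attitude': array([-0.10950156,  0.88516751, -0.44954047,  0.04900254])}
{'time_s': 0.1, 'joint_positions': array([-1.41059506e+00,  3.00403236e-01,  1.52148890e+00, -2.46343356e-05,
        1.32068426e+00, -6.65711460e-02]), 'qvel': array([-6.80076233e-04, -2.04238904e-04, -1.29767832e-03, -1.58785299e-05,
        1.73076380e-03,  1.64918010e-03]), 'tau': array([ 3.93171149e-04, -5.32645512e+01, -3.53283048e+01,  7.09201279e-02,
        2.35098257e-02, -4.34110621e-05]), 'tool_pos': array([ 0.12363284, -0.53571626,  0.22196254]), 'ee_rot': array([ 9.93578202e-01,  1.13146426e-01, -3.49380090e-05, -4.90775988e-04]), 'ft_force': array([-0.69660098,  0.62697248, -0.01806825]), 'moment': array([ 0.01969915, -0.00621129, -0.00762638]), 'gripper_force': 0.0, 'width': 0.09371012917819288}
```

View pics/top0.png

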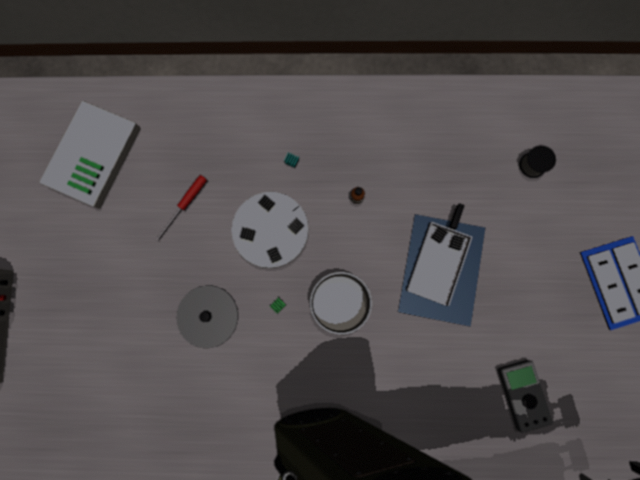

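View pics/side0.png

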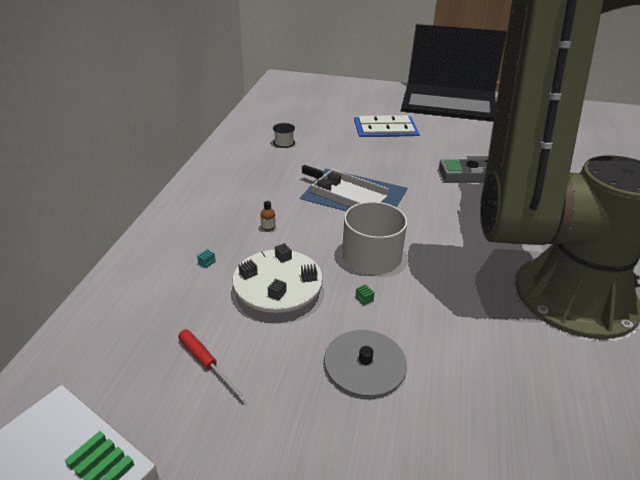

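Top view: turntable (270,230) with four dark sinks at (266,203), (296,226), (247,234), (274,255). The tray holds sinks at (439,235) and (456,242), with its handle at (456,215). The tub is at (340,302), the cover knob at (205,316) and the flux bottle at (357,195). The look-alikes to leave alone are teal at (291,160) and green at (278,304).

```bash
cat > h.py <<'E'
import numpy as np, cv2
from scipy.spatial.transform import Rotation as R
from station import env
def cast(n,px,z):
    c=env.camera_info(n); px=np.float64(px).reshape(-1,1,2)
    u=cv2.undistortPoints(px,c["intrinsics"],np.array([c["k1"],0,0,0.]))[:,0]
    d=R.from_quat(c["attitude"]).apply(np.c_[u,np.ones(len(u))])
    return c["xyz"]+d*((z-c["xyz"][2])/d[:,2])[:,None]
def proj(n,P):
    c=env.camera_info(n); r=R.from_quat(c["attitude"]).inv()
    return cv2.projectPoints(np.float64(P).reshape(-1,1,3),r.as_matrix(),r.apply(-c["xyz"]),c["intrinsics"],np.array([c["k1"],0,0,0.]))[0][:,0]
def blobs(mask,z,n="top",amin=25,amax=1e9,roi=None):
    if roi: 
        m=np.zeros_like(mask);x0,y0,x1,y1=roi;m[y0:y1,x0:x1]=mask[y0:y1,x0:x1];mask=m
    out=[]
    for c in cv2.findContours(mask,cv2.RETR_EXTERNAL,cv2.CHAIN_APPROX_NONE)[0]:
        a=cv2.contourArea(c)
        if not amin<a<amax: continue
        w=cast(n,c,z)[:,:2].astype(np.float32)*1000
        r=cv2.minAreaRect(w); m=cv2.moments(c)
        out.append(dict(px=(round(m['m10']/m['m00'],1),round(m['m01']/m['m00'],1)),a=a,xy=np.round(r[0],1),wh=np.round(r[1],1),ang=round(r[2],1),circ=np.round(cv2.minEnclosingCircle(w)[1],1)))
    return out
def moves(targets,st=None):
    "targets (x,y,z m, yaw of tool x | None): shifts in cm in the tool axes, tool pointing down"
    s=env.get_state(); p=s["tool_pos"].copy(); x=R.from_quat(s["ee_rot"]).as_matrix()[:,0]; a=np.arctan2(x[1],x[0])
    print("at",np.round(p*1000,1),"yaw",round(a,3),"q6",round(s["joint_positions"][5],2))
    for t in targets:
        d=np.array(t[:3])-p
        print("x %.2f y %.2f z %.2f"%(100*(d[0]*np.cos(a)+d[1]*np.sin(a)),100*(d[0]*np.sin(a)-d[1]*np.cos(a)),-100*d[2]),end=" ")
        b=a if t[3] is None else t[3]
        print("twist %.3f"%(-(b-a))); a=b; p=np.array(t[:3])
E
python3 - <<'E'
from h import *
I=cv2.imread("pics/top0.png");hsv=cv2.cvtColor(I,cv2.COLOR_BGR2HSV);g=I.max(2)
for k in("turntable",blobs(np.uint8(g>135)*255,.040,roi=(225,185,315,275))),("sinks",blobs(np.uint8(g<70)*255,.066,roi=(235,193,306,268))),("traysinks",blobs(np.uint8(g<70)*255,.032,roi=(425,225,472,256))),("handle",blobs(np.uint8(g<70)*255,.043,roi=(445,200,470,226))),("tub",blobs(np.uint8(g>120)*255,.105,roi=(300,262,380,340),amin=500)),("mat",blobs(np.uint8((hsv[...,1]>90)&(hsv[...,0]>95)&(hsv[...,0]<125))*255,.003,roi=(390,205,495,335),amin=500)),("knob",blobs(np.uint8(g<60)*255,.04,roi=(180,290,230,340))),("cover",blobs(np.uint8(g<125)*255,.014,roi=(165,275,250,358),amin=500)),("flux",blobs(np.uint8(hsv[...,1]>90)*255,.05,roi=(340,180,375,210))):
    print(k[0]); [print("  ",b) for b in k[1]]
print(hsv[316,195],hsv[316,165],hsv[260,430],hsv[300,460],hsv[230,270],hsv[300,340],hsv[150,400])
C=np.hstack([cv2.resize(I[180:345,160:325],(400,400),interpolation=2),cv2.resize(I[185:350,335:500],(400,400),interpolation=2)])
cv2.imwrite("pics/c0.png",cv2.convertScaleAbs(C,alpha=1.5))
E
```

```text
turntable
sinks
   {'px': (273.8, 254.3), 'a': 114.5, 'xy': array([559.3, 131. ]), 'wh': array([31.2, 24.4]), 'ang': 27.1, 'circ': np.float64(17.7)}
   {'px': (247.2, 233.8), 'a': 124.5, 'xy': array([608.6, 196.2]), 'wh': array([32.6, 26.3]), 'ang': 76.3, 'circ': np.float64(19.1)}
   {'px': (295.7, 225.7), 'a': 117.5, 'xy': array([628.5,  79.9]), 'wh': array([25.8, 27.5]), 'ang': 45.9, 'circ': np.float64(18.3)}
   {'px': (266.2, 202.7), 'a': 127.0, 'xy': array([685.2, 152.9]), 'wh': array([33.3, 25.7]), 'ang': 46.5, 'circ': np.float64(19.3)}
traysinks
   {'px': (450.0, 236.9), 'a': 388.0, 'xy': array([ 612.8, -299.8]), 'wh': array([97. , 61.1]), 'ang': 62.2, 'circ': np.float64(51.1)}
handle
   {'px': (454.9, 214.9), 'a': 248.0, 'xy': array([ 662.3, -306. ]), 'wh': array([33.7, 63.8]), 'ang': 72.8, 'circ': np.float64(34.8)}
tub
   {'px': (337.5, 299.9), 'a': 1616.5, 'xy': array([452.6, -19.6]), 'wh': array([ 98.4, 106.1]), 'ang': 0.4, 'circ': np.float64(56.3)}
mat
   {'px': (466.6, 278.6), 'a': 1539.0, 'xy': array([ 525.2, -323.5]), 'wh': array([ 89.6, 242.7]), 'ang': 78.7, 'circ': np.float64(125.9)}
   {'px': (418.7, 239.3), 'a': 590.5, 'xy': array([ 591.4, -216.1]), 'wh': array([ 82.6, 204.7]), 'ang': 53.8, 'circ': np.float64(102.4)}
knob
   {'px': (205.1, 315.9), 'a': 112.5, 'xy': array([412.3, 296.5]), 'wh': array([28.4, 29. ]), 'ang': 2.5, 'circ': np.float64(15.6)}
cover
   {'px': (207.0, 316.0), 'a': 6888.0, 'xy': array([413.1, 300. ]), 'wh': array([199.4, 213.6]), 'ang': 0.8, 'circ': np.float64(146.1)}
flux
   {'px': (356.8, 195.1), 'a': 88.5, 'xy': array([709.8, -68.1]), 'wh': array([31.8, 29.4]), 'ang': 71.2, 'circ': np.float64(16.5)}
[150   3  77] [ 0 13 95] [115  12 129] [107  88  81] [120  10 128] [120  12 129] [175  15 101]
```

View pics/c0.png

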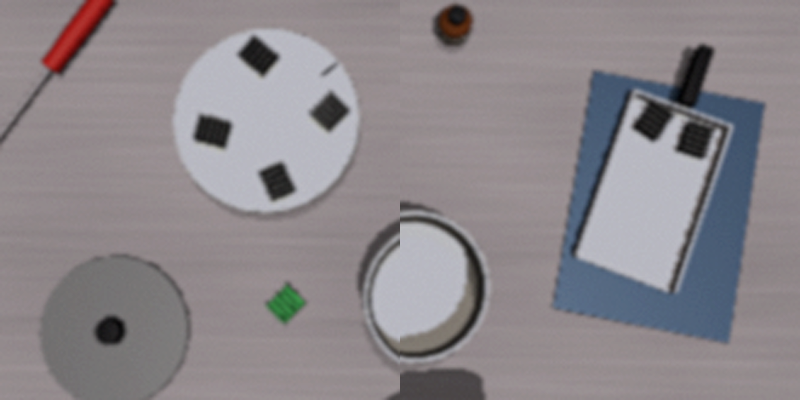

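The crop shows the four dark sinks on the platter, separate from the green look-alike at crop (286,303). The tray's corners are sharp, at crop (632,90), (733,126), (575,255) and (675,292). Next I measure the circles and the tray axes.

```bash
python3 - <<'E'
from h import *
I=cv2.imread("pics/top0.png");g=cv2.resize(cv2.cvtColor(I,cv2.COLOR_BGR2GRAY),None,fx=3,fy=3,interpolation=cv2.INTER_CUBIC)
def H(x0,y0,x1,y1,z,rm):
    s=g[y0*3:y1*3,x0*3:x1*3]
    rp=rm*464/(1.16-z)*3
    c=cv2.HoughCircles(s,cv2.HOUGH_GRADIENT,1.2,20,param1=100,param2=20,minRadius=int(rp*.94),maxRadius=int(rp*1.06))[0][0]
    px=(c[:2]+.5)/3-.5+[x0,y0]; print(px,c[2]/3,rp/3,cast("top",px,z).round(4))
H(225,185,315,275,.04,.095);H(300,262,380,340,.105,.070);H(300,262,380,340,.105,.066);H(165,275,250,358,.014,.076)
f=lambda X,Y:(335+(X-400)*165/400-.3,185+Y*165/400-.3)
T=cast("top",[f(632,90),f(733,126),f(575,255),f(675,292)],.027)[:,:2]*1000;print(T.round(1))
print(np.linalg.norm(T[0]-T[1]),np.linalg.norm(T[0]-T[2]),np.linalg.norm(T[3]-T[1]))
Hn=cast("top",[f(688,100),f(706,48)],.043)[:,:2]*1000;print("handle",Hn.round(1))
S=cast("top",[f(653,120),f(694,139)],.032)[:,:2]*1000;print("tsinks",S.round(1))
ax=T[0]+T[1]-T[2]-T[3];th=np.arctan2(ax[1],ax[0]);c=T.mean(0);print("tray",c,th, np.arctan2(*(Hn[1]-Hn[0])[::-1]))
u=np.array([np.cos(th),np.sin(th)]);v=np.array([-u[1],u[0]])
for p in list(S)+list(Hn):print((p-c)@u,(p-c)@v)
print("grip",c+125*u)
M=cast("top",[f(595,70),f(763,103),f(553,308),f(728,342)],.003)[:,:2]*1000;print("mat",M.round(1),M.mean(0))
E
```

```text
Traceback (most recent call last):
TypeError: 'NoneType' object is not subscriptable
```

```bash
python3 - <<'E'
from h import *
I=cv2.imread("pics/top0.png");g=cv2.resize(cv2.cvtColor(I,cv2.COLOR_BGR2GRAY),None,fx=3,fy=3,interpolation=cv2.INTER_CUBIC)
def H(x0,y0,x1,y1,z,rm):
    s=g[y0*3:y1*3,x0*3:x1*3].copy()
    rp=rm*464/(1.16-z)*3
    C=cv2.HoughCircles(s,cv2.HOUGH_GRADIENT,1.5,20,param1=40,param2=10,minRadius=int(rp*.94),maxRadius=int(rp*1.06))
    if C is None: print("none");return
    c=C[0][0]
    px=(c[:2]+.5)/3-.5+[x0,y0]; print(px,c[2]/3,rp/3,cast("top",px,z).round(4))
H(215,175,325,285,.04,.095);H(290,252,390,350,.105,.070);H(290,252,390,350,.105,.066);H(165,275,250,358,.014,.076)
f=lambda X,Y:(335+(X-400)*165/400-.3,185+Y*165/400-.3)
T=cast("top",[f(632,90),f(733,126),f(575,255),f(675,292)],.027)[:,:2]*1000;print(T.round(1))
print(np.linalg.norm(T[0]-T[1]),np.linalg.norm(T[0]-T[2]),np.linalg.norm(T[3]-T[1]))
Hn=cast("top",[f(688,100),f(706,48)],.043)[:,:2]*1000;print("handle",Hn.round(1))
S=cast("top",[f(653,120),f(694,139)],.032)[:,:2]*1000;print("tsinks",S.round(1))
ax=T[0]+T[1]-T[2]-T[3];th=np.arctan2(ax[1],ax[0]);c=T.mean(0);print("tray",c,th, np.arctan2(*(Hn[1]-Hn[0])[::-1]))
u=np.array([np.cos(th),np.sin(th)]);v=np.array([-u[1],u[0]])
for p in list(S)+list(Hn):print((p-c)@u,(p-c)@v)
print("grip",c+125*u)
M=cast("top",[f(595,70),f(763,103),f(553,308),f(728,342)],.003)[:,:2]*1000;print("mat",M.round(1),M.mean(0))
E
```

```text
[268.91666794 229.91666794] 37.216667 39.35714285714286 [[0.6223 0.1475 0.04  ]]
[340.41666794 301.41666794] 30.366667 30.78672985781991 [[ 0.4492 -0.0261  0.105 ]]
[340.41666794 301.41666794] 30.35 29.027488151658773 [[ 0.4492 -0.0261  0.105 ]]
[206.91666794 315.41666794] 31.466667 30.77137870855148 [[0.413  0.2985 0.014 ]]
[[ 646.8 -250.7]
 [ 610.2 -351.9]
 [ 478.9 -189.4]
 [ 443.  -287.9]]
107.59121122828877 178.68950928155326 178.99528190213385
handle [[ 633.9 -302.9]
 [ 687.4 -322.9]]
tsinks [[ 615.1 -269.9]
 [ 596.  -310.6]]
tray [ 544.73678416 -269.9579109 ] -0.3578818964175552 -0.35819473688836334
65.91600784520865 24.717700203267512
62.20019831821029 -20.077470719503086
95.06193797995897 0.4261034753408859
152.119354878609 0.4082536055928956
grip [ 661.81689379 -313.74430067]
mat [[ 672.2 -218.2]
 [ 638.2 -391.5]
 [ 426.1 -170.3]
 [ 393.6 -345.8]] [ 532.53051233 -281.43659419]
```

Checks against the given sizes:
- The tray measures 107.6 x 178.8 mm, against 106 x 180.
- The handle spans 95–152, as expected.
- The sinks lie about 60 mm from the platter axis.

Now I start moving.

Request:
move_arm:
  steps:
    - [[0.4, 4.1, -3.9, 0, 0], [0.4, 4.1, -3.9, 0, 0], [0.4, 4.1, -3.9, 0, 0], [0.4, 4.1, -3.9, 0, 0], [0.4, 4.1, -3.9, 0, 0], [0.4, 4.1, -3.9, 0, 0], [0.4, 4.1, -3.9, 0, 0], [0.4, 4.1, -3.9, 0, 0], [0.4, 4.1, -3.9, 0, 0], [0.4, 4.1, -3.9, 0, 0]]
  squeeze: 15

```text
time_s: 1.35
tool_pos: [0.4362, -0.0619, 0.2224]
ee_rot: [0.994, 0.113, 0.0, 0.0]
ft_force: [0.6, -0.1, 0.7]
width: 0.0567
gripper_force: 0.0
```

```bash
python3 - <<'E'
from h import *
moves([(.559,.131,.13,.473),(.559,.131,.060,None)]);print(env.get_state()["width"],env.get_state()["time_s"])
E
```

```text
at [436.2 -61.9 222.4] yaw 0.227 q6 1.12
x 16.31 y -16.03 z 9.24 twist -0.246
x 0.00 y 0.00 z 7.00 twist -0.000
0.05667126036981973 1.35
```

Request:
move_arm:
  steps:
    - [[0.4, 4.1, -4, 0, 0], [0.4, 4.1, -4, 0, 0], [0.4, 4.1, -4, 2, 0], [0.4, 4, -4, 4, 0], [0.4, 0, 0, 3.2, -0.12], [0.4, 0, 0, 0, -0.126], [0.4, 0, 0, 0, 0]]

```text
time_s: 2.22
tool_pos: [0.5552, 0.1242, 0.1339]
ee_rot: [0.972, 0.234, -0.0, -0.0]
ft_force: [-1.1, -0.4, 1.5]
width: 0.0563
gripper_force: 0.0
```

```bash
cat > look.py <<'E'
from h import *
I=env.camera("top");g=I.max(2)
def sinks(): return blobs(np.uint8(g<70)*255,.066,roi=(225,185,316,276),amax=300)
if __name__=="__main__":
    [print(b["px"],b["xy"],b["wh"],b["ang"],b["a"]) for b in sinks()]; moves([])
    k=blobs(np.uint8(g<60)*255,.04,roi=(150,260,260,370),amax=300); print("knob",[b["xy"] for b in k])
E
python3 look.py
```

```text
at [555.4 124.1 134.4] yaw 0.47 q6 1.26
knob [array([413.4, 296.5])]
```

Request:
move_arm:
  steps:
    - [[0.4, 0.63, -0.45, 2, 0], [0.4, 0, 0, 3, 0], [0.4, 0, 0, 2.4, 0], [0.4, 0, 0, 0, 0], [1, 0, 0, 0, 0], [1, 0, 0, 0, 0], [1, 0, 0, 0, 0], [1, 0, 0, 0, 0]]

```text
time_s: 3.28
tool_pos: [0.559, 0.1311, 0.0604]
ee_rot: [0.972, 0.234, 0.0, -0.0]
ft_force: [-0.2, 0.4, -0.2]
width: 0.0259
gripper_force: 15.0
```

```bash
python3 - <<'E'
from h import *
moves([(.559,.131,.16,None),(.5637,-.2536,.16,1.213),(.5637,-.2536,.027,None)])
E
```

```text
at [559.  131.1  60.4] yaw 0.473 q6 1.26
x 0.00 y 0.01 z -9.96 twist -0.000
x -17.09 y 34.46 z -0.00 twist -0.740
x 0.00 y 0.00 z 13.30 twist -0.000
```

Request:
move_arm:
  steps:
    - [[1, 0, 0, -4, 0], [1, 0, 0, -6, 0], [1, -2.2, 4.4, 0, 0], [1, -2.2, 4.4, 0, 0], [1, -2.2, 4.4, 0, 0], [1, -2.2, 4.4, 0, 0], [1, -2.2, 4.4, 0, 0], [1, -2.2, 4.4, 0, 0], [1, -2.2, 4.4, 0, 0], [1, -1.7, 3.7, 0, 0]]

```text
time_s: 4.53
tool_pos: [0.5635, -0.2559, 0.1604]
ee_rot: [0.972, 0.234, 0.0, 0.0]
ft_force: [0.8, 0.1, -0.1]
width: 0.026
gripper_force: 15.0
```

Request:
move_arm:
  steps:
    - [[1, 0, 0, 0, -0.18], [1, 0, 0, 0, -0.18], [1, 0, 0, 0, -0.18], [1, 0, 0, 0, -0.18], [1, 0, 0, 5, -0.02], [1, 0, 0, 4, 0], [1, 0, 0, 0, 0]]

```text
time_s: 5.4
tool_pos: [0.5625, -0.2533, 0.0679]
ee_rot: [0.822, 0.57, -0.001, -0.002]
ft_force: [-0.4, -0.7, -0.1]
width: 0.0259
gripper_force: 15.0
```

```bash
cat > look2.py <<'E'
from look import *
[print(b["px"],b["xy"],b["wh"],b["ang"],b["a"]) for b in sinks()]
E
python3 look2.py; python3 - <<'E'
from h import *
moves([(.5637,-.2536,.027,None)])
E
```

```text
(247.6, 235.0) [605.6 195.4] [31.7 24.9] 77.8 115.0
(295.5, 224.2) [632.3  80.6] [24.2 28.6] 51.4 103.5
(264.8, 202.9) [684.4 155.9] [32.1 24.9] 54.6 115.5
at [ 563.6 -253.9   70.3] yaw 1.213 q6 -0.12
x 0.03 y -0.00 z 4.33 twist -0.000
```

Request:
move_arm:
  steps:
    - [[1, 0, 0, 3, 0], [1, 0, 0, 1.3, 0], [1, 0, 0, 0, 0], [0.6, 0, 0, 0, 0], [0.6, 0, 0, 0, 0], [0.6, 0, 0, 0, 0], [0.6, 0, 0, -4, 0], [0.6, 0, 0, -5, 0], [0.4, 0, 0, -4, 0.158], [0.4, 0, 0, 0, 0.158]]

```text
time_s: 6.7
tool_pos: [0.565, -0.2546, 0.1614]
ee_rot: [0.902, 0.431, 0.002, 0.002]
ft_force: [-0.0, 0.9, -1.4]
width: 0.0539
gripper_force: 0.0
```

```bash
python3 look2.py; python3 - <<'E'
from h import *
moves([(.632,.080,.14,None),(.632,.080,.060,.897)])
E
```

```text
(247.6, 235.0) [605.6 195.4] [31.7 24.9] 77.8 115.0
(295.5, 224.2) [632.1  80. ] [24.1 28.9] 46.0 104.5
(264.8, 202.9) [684.4 155.9] [32.1 24.9] 54.6 116.5
at [ 564.3 -254.2  159.4] yaw 0.884 q6 0.2
x 30.13 y -15.96 z 1.94 twist -0.000
x 0.00 y 0.00 z 8.00 twist -0.013
```

Request:
move_arm:
  steps:
    - [[0.4, 4.4, -2.3, 0, 0.0], [0.4, 4.4, -2.3, 0, 0], [0.4, 4.4, -2.3, 0, 0], [0.4, 4.4, -2.3, 0, 0], [0.4, 4.4, -2.3, 0, 0], [0.4, 4.4, -2.3, 0, 0], [0.4, 3.7, -2.2, 0, 0.02], [0.4, 0, 0, 2, 0], [0.4, 0, 0, 0, 0]]

```text
time_s: 7.88
tool_pos: [0.6258, 0.0813, 0.1357]
ee_rot: [0.905, 0.426, -0.002, -0.001]
ft_force: [1.2, -0.7, 0.3]
width: 0.0562
gripper_force: 0.0
```

```bash
python3 - <<'E'
from h import *
moves([(.632,.080,.060,None)])
E
```

```text
at [625.8  81.3 135.7] yaw 0.879 q6 0.76
x 0.29 y 0.56 z 7.57 twist -0.000
```

Request:
move_arm:
  steps:
    - [[0.4, 0.3, 0.55, 2, 0], [0.4, 0, 0, 3, 0], [0.4, 0, 0, 2.5, 0], [0.4, 0, 0, 0, 0], [1, 0, 0, 0, 0], [1, 0, 0, 0, 0], [1, 0, 0, 0, 0], [1, 0, 0, 0, 0]]

```text
time_s: 8.88
tool_pos: [0.6332, 0.0799, 0.0631]
ee_rot: [0.905, 0.425, 0.001, 0.0]
ft_force: [0.3, -1.1, 4.4]
width: 0.03
gripper_force: 14.9
```

```bash
python3 - <<'E'
from h import *
moves([(.632,.080,.15,None),(.5483,-.2948,.15,1.213),(.5483,-.2948,.027,None)])
E
```

```text
at [633.2  79.9  63.1] yaw 0.877 q6 0.76
x -0.06 y -0.10 z -8.69 twist -0.000
x -34.16 y 17.54 z -0.00 twist -0.336
x 0.00 y 0.00 z 12.30 twist -0.000
```

Request:
move_arm:
  steps:
    - [[1, 0, 0, -4, 0], [1, 0, 0, -4.8, 0], [1, -4.3, 2.2, 0, 0], [1, -4.3, 2.2, 0, 0], [1, -4.3, 2.2, 0, 0], [1, -4.3, 2.2, 0, 0], [1, -4.3, 2.2, 0, 0], [1, -4.3, 2.2, 0, 0], [1, -4.3, 2.2, 0, 0], [1, -4.1, 2.1, 0, 0]]

```text
time_s: 10.12
tool_pos: [0.548, -0.2965, 0.1505]
ee_rot: [0.905, 0.424, 0.0, 0.0]
ft_force: [0.4, -0.1, -1.1]
width: 0.0299
gripper_force: 14.9
```

Request:
move_arm:
  steps:
    - [[1, 0, 0, 0, -0.168], [1, 0, 0, 0, -0.168], [1, 0, 0, 4, 0], [1, 0, 0, 4, 0], [1, 0, 0, 0, 0], [1, 0, 0, 0, 0]]

```text
time_s: 10.88
tool_pos: [0.5492, -0.2954, 0.0721]
ee_rot: [0.822, 0.57, 0.0, 0.001]
ft_force: [0.1, 0.1, 0.4]
width: 0.0302
gripper_force: 14.9
```

```bash
python3 look2.py;python3 - <<'E'
from h import *
moves([(.5483,-.2948,.029,1.213)])
E
```

```text
(247.4, 234.7) [606.2 195.4] [31.5 24.6] 79.0 112.5
(264.9, 202.9) [684.4 155.5] [32.4 24.8] 52.9 114.0
at [ 549.4 -295.5   72.5] yaw 1.213 q6 -0.19
x 0.02 y -0.13 z 4.35 twist -0.000
```

Request:
move_arm:
  steps:
    - [[1, 0, 0, 3, 0], [1, 0, 0, 1.3, 0], [1, 0, 0, 0, 0], [0.58, 0, 0, 0, 0], [0.58, 0, 0, 0, 0], [0.58, 0, 0, 0, 0], [0.58, 0, 0, -4, 0], [0.58, 0, 0, -5, 0], [0.4, 0, 0, -4, -0.166], [0.4, 0, 0, 0, 0]]

```text
time_s: 12.18
tool_pos: [0.5496, -0.2956, 0.1609]
ee_rot: [0.771, 0.637, 0.001, 0.003]
ft_force: [0.7, -0.7, -0.1]
width: 0.0549
gripper_force: 0.0
```

```bash
python3 look2.py; python3 - <<'E'
from h import *
moves([(.606,.195,.14,None),(.606,.195,.060,None)])
E
```

```text
(247.4, 234.7) [606.2 195.4] [31.5 24.6] 79.0 112.5
(264.9, 202.9) [684.4 155.5] [32.4 24.8] 52.9 116.0
at [ 548.9 -295.2  158.4] yaw 1.378 q6 -0.36
x 49.20 y -3.79 z 1.84 twist -0.000
x 0.00 y 0.00 z 8.00 twist -0.000
```

Request:
move_arm:
  steps:
    - [[0.4, 4.92, -0.38, 0, 0], [0.4, 4.92, -0.38, 0, 0], [0.4, 4.92, -0.38, 0, 0], [0.4, 4.92, -0.38, 0, 0], [0.4, 4.92, -0.38, 0, 0], [0.4, 4.92, -0.38, 0, 0], [0.4, 4.92, -0.38, 0, 0], [0.4, 4.92, -0.38, 0, 0], [0.4, 4.92, -0.38, 0, 0], [0.4, 4.92, -0.38, 0, 0]]

```text
time_s: 13.48
tool_pos: [0.6046, 0.1967, 0.1555]
ee_rot: [0.772, 0.635, -0.001, -0.001]
ft_force: [-0.2, -0.4, 0.6]
width: 0.056
gripper_force: 0.0
```

Request:
move_arm:
  steps:
    - [[0.4, 0, 0, 2, 0], [0.4, 0, 0, 0, 0], [0.4, 0, 0, 0, 0]]

```text
time_s: 13.85
tool_pos: [0.6052, 0.1947, 0.1373]
ee_rot: [0.772, 0.636, -0.0, -0.0]
ft_force: [0.1, 0.2, -0.1]
width: 0.0563
gripper_force: 0.0
```

```bash
python3 - <<'E'
from h import *
moves([(.606,.195,.0605,None)])
E
```

```text
at [605.2 194.7 137.3] yaw 1.377 q6 0.45
x 0.05 y 0.08 z 7.68 twist -0.000
```

Request:
move_arm:
  steps:
    - [[0.4, 0.05, 0.1, 2, 0], [0.4, 0, 0, 3, 0], [0.4, 0, 0, 2.7, 0], [0.4, 0, 0, 0, 0], [1, 0, 0, 0, 0], [1, 0, 0, 0, 0], [1, 0, 0, 0, 0], [1, 0, 0, 0, 0]]

```text
time_s: 14.85
tool_pos: [0.6062, 0.1955, 0.0604]
ee_rot: [0.772, 0.636, 0.0, 0.0]
ft_force: [0.2, -0.0, -0.6]
width: 0.0256
gripper_force: 14.9
```

```bash
python3 - <<'E'
from h import *
moves([(.606,.195,.15,None),(.515,-.2354,.15,1.213)])
E
```

```text
at [606.2 195.5  60.4] yaw 1.379 q6 0.45
x -0.05 y -0.01 z -8.96 twist -0.000
x -43.99 y -0.72 z -0.00 twist 0.166
```

Request:
move_arm:
  steps:
    - [[1, 0, 0, -4, 0], [1, 0, 0, -5.4, 0], [1, -5.5, -0.1, 0, 0], [1, -5.5, -0.1, 0, 0], [1, -5.5, -0.1, 0, 0], [1, -5.5, -0.1, 0, 0], [1, -5.5, -0.1, 0, 0], [1, -5.5, -0.1, 0, 0], [1, -5.5, -0.1, 0, 0], [1, -5.5, 0, 0, 0]]

```text
time_s: 16.1
tool_pos: [0.5148, -0.2368, 0.1546]
ee_rot: [0.772, 0.636, 0.0, 0.0]
ft_force: [0.1, -0.0, -0.3]
width: 0.0258
gripper_force: 14.9
```

Request:
move_arm:
  steps:
    - [[1, 0, 0, 0, 0.166], [1, 0, 0, 4, 0], [1, 0, 0, 4, 0], [1, 0, 0, 0, 0], [1, 0, 0, 0, 0]]

```text
time_s: 16.73
tool_pos: [0.5161, -0.2354, 0.076]
ee_rot: [0.822, 0.57, 0.0, 0.001]
ft_force: [-0.2, -0.4, -0.0]
width: 0.0256
gripper_force: 14.9
```

```bash
python3 look2.py;python3 - <<'E'
from h import *
moves([(.515,-.2354,.027,1.213)])
E
```

```text
(265.1, 202.9) [684.3 155.3] [32.8 24.8] 53.3 117.0
at [ 516.2 -235.4   76.3] yaw 1.213 q6 -0.13
x -0.04 y -0.12 z 4.93 twist -0.000
```

Request:
move_arm:
  steps:
    - [[1, 0, -0.1, 3, 0], [1, 0, 0, 1.9, 0], [1, 0, 0, 0, 0], [0.6, 0, 0, 0, 0], [0.6, 0, 0, 0, 0], [0.6, 0, 0, 0, 0], [0.6, 0, 0, -4, 0], [0.6, 0, 0, -5, 0], [0.4, 0, 0, -4, 0.142], [0.4, 0, 0, 0, 0.142]]

```text
time_s: 18.02
tool_pos: [0.5156, -0.2353, 0.159]
ee_rot: [0.895, 0.446, 0.002, 0.002]
ft_force: [0.4, 0.4, -0.5]
width: 0.0541
gripper_force: 0.0
```

```bash
python3 look2.py; python3 - <<'E'
from h import *
moves([(.684,.155,.14,None),(.684,.155,.060,.93)])
E
```

```text
(265.1, 202.9) [684.3 155.3] [32.  24.8] 53.2 115.5
at [ 515.  -235.   157.2] yaw 0.917 q6 0.16
x 41.24 y -10.29 z 1.72 twist -0.000
x 0.00 y 0.00 z 8.00 twist -0.013
```

Request:
move_arm:
  steps:
    - [[0.4, 4.6, -1.15, 0, 0], [0.4, 4.6, -1.15, 0, 0], [0.4, 4.6, -1.15, 0, 0], [0.4, 4.6, -1.15, 0, 0], [0.4, 4.6, -1.15, 0, 0], [0.4, 4.6, -1.15, 0, 0], [0.4, 4.6, -1.15, 0, 0], [0.4, 4.6, -1.15, 0, 0], [0.4, 4.5, -1.1, 0, 0], [0.4, 0, 0, 1.5, 0]]

```text
time_s: 19.32
tool_pos: [0.6797, 0.1607, 0.14]
ee_rot: [0.893, 0.45, 0.001, 0.0]
ft_force: [-0.4, -0.1, -0.8]
width: 0.0562
gripper_force: 0.0
```

Request:
move_arm:
  steps:
    - [[0.4, 0, 0, 0, 0], [0.4, 0, 0, 0, 0]]

```text
time_s: 19.58
tool_pos: [0.6792, 0.1566, 0.1406]
ee_rot: [0.894, 0.448, -0.0, 0.0]
ft_force: [-0.3, -0.0, 0.2]
width: 0.056
gripper_force: 0.0
```

```bash
python3 - <<'E'
from h import *
moves([(.684,.155,.0605,.93)])
E
```

```text
at [679.2 156.6 140.6] yaw 0.928 q6 0.82
x 0.16 y 0.48 z 8.01 twist -0.002
```

Request:
move_arm:
  steps:
    - [[0.4, 0.15, 0.5, 2, 0], [0.4, 0, 0, 3, 0], [0.4, 0, 0, 3, 0], [0.4, 0, 0, 0, 0], [1, 0, 0, 0, 0], [1, 0, 0, 0, 0], [1, 0, 0, 0, 0], [1, 0, 0, 0, 0]]

```text
time_s: 20.58
tool_pos: [0.6842, 0.1559, 0.0603]
ee_rot: [0.894, 0.448, -0.0, -0.0]
ft_force: [-0.2, -1.0, -0.2]
width: 0.0259
gripper_force: 15.0
```

```bash
python3 - <<'E'
from h import *
moves([(.684,.155,.15,None),(.4996,-.2766,.15,1.213)])
E
```

```text
at [684.2 155.9  60.3] yaw 0.929 q6 0.81
x -0.08 y 0.04 z -8.97 twist -0.000
x -45.61 y 11.08 z -0.00 twist -0.284
```

Request:
move_arm:
  steps:
    - [[1, 0, 0, -4, 0], [1, 0, 0, -5.2, 0], [1, -5.1, 1.23, 0, 0], [1, -5.1, 1.23, 0, 0], [1, -5.1, 1.23, 0, 0], [1, -5.1, 1.23, 0, 0], [1, -5.1, 1.23, 0, 0], [1, -5.1, 1.23, 0, 0], [1, -5.1, 1.23, 0, 0], [1, -5.1, 1.23, 0, 0]]

```text
time_s: 21.82
tool_pos: [0.5178, -0.2312, 0.1526]
ee_rot: [0.894, 0.448, 0.0, 0.0]
ft_force: [0.7, -0.4, -0.0]
width: 0.0257
gripper_force: 15.0
```

Request:
move_arm:
  steps:
    - [[1, -4.8, 1.2, 0, 0], [1, 0, 0, 0, -0.142], [1, 0, 0, 3, -0.142], [1, 0, 0, 3, 0], [1, 0, 0, 0, 0], [1, 0, 0, 0, 0]]

```text
time_s: 22.58
tool_pos: [0.5, -0.2756, 0.0937]
ee_rot: [0.822, 0.57, 0.0, 0.001]
ft_force: [-0.1, -0.4, -0.2]
width: 0.026
gripper_force: 15.0
```

```bash
python3 - <<'E'
from h import *
moves([(.4996,-.2766,.027,1.213)])
E
```

```text
at [ 500.  -275.6   93.7] yaw 1.213 q6 -0.21
x -0.11 y -0.01 z 6.67 twist -0.000
```

Lower, release, back off up and away to the left (+y), then look.

Request:
move_arm:
  steps:
    - [[1, -0.1, 0, 4, 0], [1, 0, 0, 2.6, 0], [1, 0, 0, 0, 0], [0.6, 0, 0, 0, 0], [0.6, 0, 0, 0, 0], [0.6, 0, 0, 0, 0], [0.6, 0, 0, -4, 0], [0.6, 0, 0, -5, 0], [0.4, 0, 0, -5, 0], [0.4, 5, 0, -3, 0]]

```text
time_s: 23.82
tool_pos: [0.5167, -0.2309, 0.1993]
ee_rot: [0.823, 0.568, 0.001, 0.001]
ft_force: [0.4, 0.2, 0.1]
width: 0.0537
gripper_force: 0.0
```

Request:
move_arm:
  steps:
    - [[0.4, 5, 0, 0, 0], [0.4, 5, 0, 0, 0], [0.4, 5, 0, 0, 0], [0.4, 5, 0, 0, 0], [0.4, 0, 0, 0, 0]]

```text
time_s: 24.45
tool_pos: [0.5873, -0.0394, 0.1965]
ee_rot: [0.821, 0.571, 0.0, -0.0]
ft_force: [0.1, 0.3, 0.8]
width: 0.0564
gripper_force: 0.0
```

```bash
python3 - <<'E'
from h import *
I=env.camera("top");S=env.camera("side");cv2.imwrite("pics/t1.png",I);cv2.imwrite("pics/s1.png",S)
C=np.hstack([cv2.resize(I[180:345,345:510],(400,400),interpolation=2),cv2.resize(S[150:230,290:420],(400,400),interpolation=2)])
cv2.imwrite("pics/c1.png",cv2.convertScaleAbs(C,alpha=1.5)); moves([])
E
```

```text
at [586.7 -42.2 196.5] yaw 1.214 q6 0.22
```

View pics/c1.png

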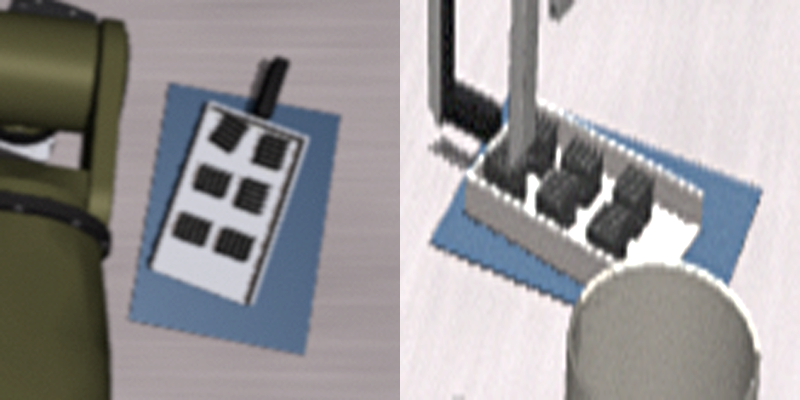

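All six sinks are on the tray: crop (228,133), (270,151), (210,181), (252,193), (191,230), (232,244). The tray has not moved. Next, the handle.

Request:
move_arm:
  steps:
    - [[0.4, -3.8, 2.7, 0, 0], [0.4, -3.8, 2.7, 0, 0], [0.4, -3.8, 2.7, 0, 0], [0.4, -3.8, 2.7, 0, 0], [0.4, -3.8, 2.7, 0, 0], [0.4, -3.8, 2.7, 0, 0], [0.4, 0, 0, 0, 0.175], [0.4, 0, 0, 0, 0.175], [0.4, 0, 0, 0, 0.175], [0.4, 0, 0, 0, 0.175]]

```text
time_s: 25.8
tool_pos: [0.6576, -0.3142, 0.1965]
ee_rot: [0.968, 0.25, -0.0, -0.0]
ft_force: [-0.8, -0.1, -0.0]
width: 0.0567
gripper_force: 0.0
```

Request:
move_arm:
  steps:
    - [[0.4, 0, 0, 2, 0.175], [0.4, 0, 0, 2, 0.175], [0.4, 0, 0, 2, 0.175], [0.4, 0, 0, 2, 0.175], [0.4, 0, 0, 0, 0.171], [0.4, 0, 0, 0, 0], [0.4, 0, 0, 0, 0]]

```text
time_s: 26.68
tool_pos: [0.6583, -0.3133, 0.1168]
ee_rot: [0.984, -0.177, 0.0, 0.0]
ft_force: [0.2, 0.5, 0.7]
width: 0.0565
gripper_force: 0.0
```

```bash
python3 - <<'E'
from h import *
moves([(.659,-.3127,.031,-.358)])
E
```

```text
at [ 658.3 -313.3  116.8] yaw -0.355 q6 1.43
x 0.04 y -0.08 z 8.58 twist 0.003
```

Request:
move_arm:
  steps:
    - [[0.4, 0, -0.1, 3, 0], [0.4, 0, 0, 3, 0], [0.4, 0, 0, 2.6, 0], [0.4, 0, 0, 0, 0], [1, 0, 0, 0, 0], [1, 0, 0, 0, 0], [1, 0, 0, 0, 0], [1, 0, 0, 0, 0], [1, 0, 0, 0, 0]]
  squeeze: 60

```text
time_s: 27.8
tool_pos: [0.659, -0.3116, 0.0306]
ee_rot: [0.984, -0.178, 0.0, 0.0]
ft_force: [-1.3, -0.2, 1.8]
width: 0.0156
gripper_force: 60.0
```

Request:
move_arm:
  steps:
    - [[1, 0, 0, -0.5, 0], [1, 0, 0, -0.5, 0], [1, 0, 0, -1, 0], [1, 0, 0, 0, 0], [1, 0, 0, 0, 0]]

```text
time_s: 28.42
tool_pos: [0.6589, -0.3115, 0.0503]
ee_rot: [0.984, -0.178, -0.0, -0.0]
ft_force: [-0.7, -0.1, -4.8]
width: 0.0156
gripper_force: 60.0
```

```bash
python3 - <<'E'
from h import *
moves([]);s=env.get_state();print(s["ft_force"],s["moment"],s["width"])
S=env.camera("side");cv2.imwrite("pics/s2.png",cv2.convertScaleAbs(cv2.resize(S[130:230,270:430],(800,500),interpolation=2),alpha=1.4))
E
```

```text
at [ 658.9 -311.5   50.3] yaw -0.358 q6 1.44
[-0.71732748 -0.12830586 -4.79280859] [-0.08126465 -0.32353131  0.00456619] 0.015605162090808625
```

View pics/s2.png

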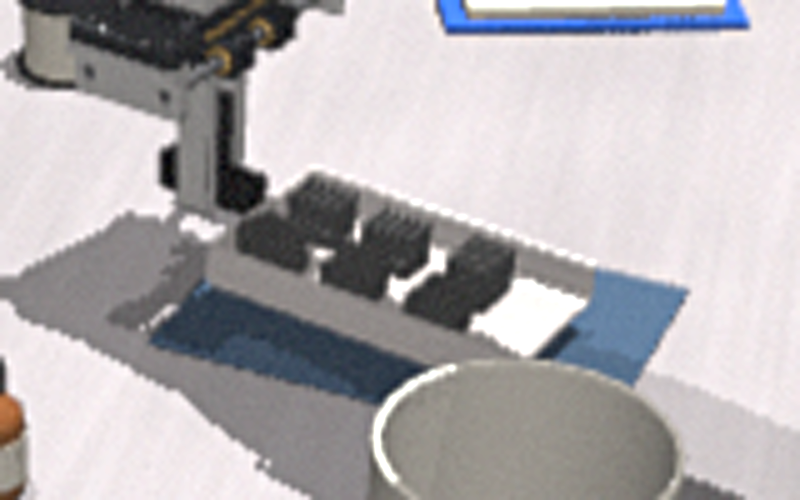

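The tray lifted level with all six sinks, and the measured moment of 0.33 N·m matches its weight. Lift and carry gently.

Request:
move_arm:
  steps:
    - [[1, 0, 0, -0.8, 0], [1, 0, 0, -1.5, 0], [1, 0, 0, -2, 0], [1, 0, 0, -2, 0], [1, 0, 0, -2, 0], [1, 0, 0, -2, 0], [1, 0, 0, -2, 0], [1, 0, 0, -1.5, 0], [1, 0, 0, -0.8, 0], [1, 0, 0, -0.4, 0]]

```text
time_s: 29.72
tool_pos: [0.6589, -0.3115, 0.2004]
ee_rot: [0.984, -0.178, -0.0, -0.0]
ft_force: [0.7, -0.1, -3.1]
width: 0.0155
gripper_force: 60.0
```

Request:
move_arm:
  steps:
    - [[1, -0.2, -0.4, 0, 0], [1, -0.4, -0.9, 0, 0], [1, -0.6, -1.4, 0, 0], [1, -0.8, -1.9, 0, 0], [1, -0.9, -2.1, 0, 0], [1, -0.9, -2.1, 0, 0], [1, -0.9, -2.1, 0, 0], [1, -0.9, -2.1, 0, 0], [1, -0.9, -2.1, 0, 0], [1, -0.8, -1.9, 0, 0]]

```text
time_s: 30.98
tool_pos: [0.6502, -0.1252, 0.2004]
ee_rot: [0.984, -0.178, 0.0, 0.0]
ft_force: [0.3, -0.7, -3.0]
width: 0.0158
gripper_force: 60.0
```

Request:
move_arm:
  steps:
    - [[1, -0.5, -1.3, 0, 0], [1, -0.3, -0.8, 0, 0], [1, -0.2, -0.4, 0, 0], [1, 0, 0, 0, 0], [1, 0, 0, 0, 0]]

```text
time_s: 31.6
tool_pos: [0.6496, -0.1003, 0.2003]
ee_rot: [0.984, -0.178, -0.0, 0.0]
ft_force: [-0.8, 0.8, -4.0]
width: 0.0156
gripper_force: 60.0
```

```bash
python3 - <<'E'
from h import *
moves([(.6495,-.101,.15,-.358)])
I=env.camera("top");S=env.camera("side")
cv2.imwrite("pics/c3.png",cv2.convertScaleAbs(np.hstack([cv2.resize(I[180:345,260:425],(400,400)),cv2.resize(S[130:290,250:410],(400,400))]),alpha=1.4))
E
```

```text
at [ 649.6 -100.3  200.3] yaw -0.359 q6 1.72
x 0.01 y 0.07 z 5.03 twist -0.001
```

View pics/c3.png

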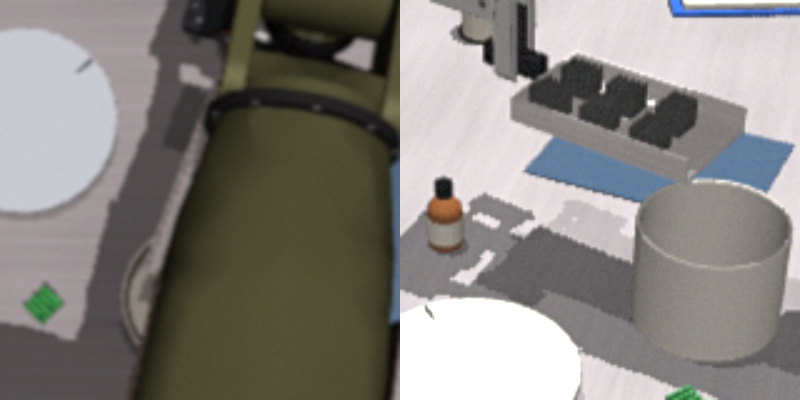

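The side view shows all six sinks riding level. The tray's mouth corners are at crop (690,178) and (745,108). I check those against the tub before lowering.

```bash
python3 - <<'E'
from h import *
f=lambda X,Y:(250+(X-400)*.4,130+Y*.4)
for z in(.16,.172):
    c=cast("side",[f(690,178),f(745,126)],z)[:,:2]*1000;print(z,c.round(0),c.mean(0))
    print("far corner top",cast("side",[f(745,108)],z+.021).round(3))
E
```

```text
0.16 [[ 465.   -6.]
 [ 430. -105.]] [447.427811   -55.25504315]
far corner top [[ 0.431 -0.101  0.181]]
0.172 [[463.  12.]
 [428. -84.]] [445.85708048 -35.9356303 ]
far corner top [[ 0.43  -0.08   0.193]]
```

Request:
move_arm:
  steps:
    - [[1, 0, 0, 0.5, 0], [1, 0, 0, 1, 0], [1, 0, 0, 1.5, 0], [1, 0, 0, 1.5, 0], [1, 0, 0, 0.8, 0], [1, 0, 0, 0.4, 0], [1, 0, 0, 0, 0]]

```text
time_s: 32.58
tool_pos: [0.6497, -0.0998, 0.1434]
ee_rot: [0.984, -0.178, 0.0, -0.0]
ft_force: [0.4, 0.3, -4.3]
width: 0.0154
gripper_force: 60.0
```

Request:
move_arm:
  steps:
    - [[1, 0, 0, 0, 0], [1, 0, 0, 0, 0], [1, 0, 0, 0.3, 0], [1, 0, 0, 0, 0]]
  squeeze: 15

```text
time_s: 33.08
tool_pos: [0.6496, -0.0998, 0.1403]
ee_rot: [0.984, -0.178, 0.0, -0.0]
ft_force: [1.2, 0.8, -0.0]
width: 0.0157
gripper_force: 15.0
```

```bash
python3 - <<'E'
from h import *
moves([(.449+.937*u,-.026-.35*u,z,None) for u,z in((.205,.165),(.194,.192),(.181,.211),(.167,.228),(.144,.248))]);s=env.get_state();print(s["ft_force"],s["moment"],s["width"])
S=env.camera("side");cv2.imwrite("pics/s4.png",cv2.convertScaleAbs(cv2.resize(S[130:290,250:410],(400,400),interpolation=2),alpha=1.4))
E
```

```text
at [649.6 -99.8 140.3] yaw -0.358 q6 1.72
x -0.87 y 0.11 z -2.47 twist -0.000
x -1.10 y 0.00 z -2.70 twist -0.000
x -1.30 y 0.00 z -1.90 twist -0.000
x -1.40 y 0.00 z -1.70 twist -0.000
x -2.30 y 0.00 z -2.00 twist -0.000
[ 1.22678852  0.80574955 -0.03028865] [ 0.10100328 -0.0052251  -0.04635928] 0.015679391291657626
```

View pics/s4.png

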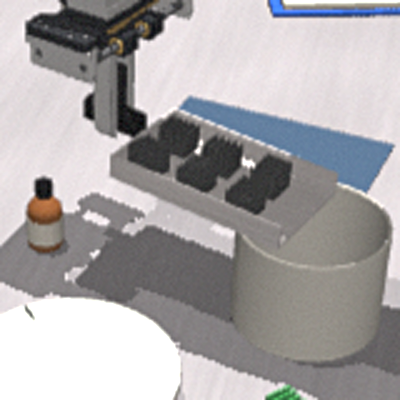

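The tray rests on the rim, with its mouth inside the tub. Now I tip it by raising the handle along the arc.

Request:
move_arm:
  steps:
    - [[1, -0.4, 0, -1.2, 0], [1, -0.4, 0, -1.3, 0], [1, -0.5, 0, -1.3, 0], [1, -0.6, 0, -1.4, 0], [1, -0.6, 0, -1, 0], [1, -0.7, 0, -0.9, 0], [1, -0.7, 0, -0.9, 0], [1, -0.7, 0, -0.8, 0], [1, 0, 0, 0, 0], [1, 0, 0, 0, 0]]
  squeeze: 18

```text
time_s: 34.38
tool_pos: [0.6065, -0.0837, 0.2283]
ee_rot: [0.984, -0.178, -0.0, 0.0]
ft_force: [0.1, -0.1, -1.1]
width: 0.0156
gripper_force: 18.0
```

```bash
python3 - <<'E'
from h import *
moves([]);s=env.get_state();print(s["ft_force"],s["moment"],s["width"])
S=env.camera("side");cv2.imwrite("pics/s5.png",cv2.convertScaleAbs(cv2.resize(S[100:300,230:430],(500,500),interpolation=2),alpha=1.4))
E
```

```text
at [606.5 -83.7 228.3] yaw -0.358 q6 1.73
[ 0.09609862 -0.11844463 -1.08451096] [0.08238494 0.29439456 0.12667626] 0.015609480810115343
```

View pics/s5.png

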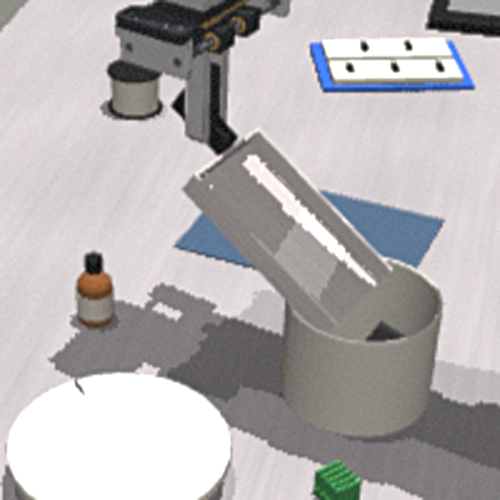

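The tray is empty and the sinks slid into the tub. I clamp hard, lift out and go back over the mat.

Request:
move_arm:
  steps:
    - [[1, 0, 0, 0, 0], [1, 0, 0, 0, 0], [1, 0, 0, -1, 0], [1, 0, 0, -2, 0], [1, 0, 0, -2, 0], [1, 0, 0, -2, 0], [1, 0, 0, -2, 0], [1, 0, 0, -1, 0], [1, 0.4, 1, 0, 0], [1, 0.8, 2, 0, 0]]
  squeeze: 60

```text
time_s: 35.67
tool_pos: [0.6072, -0.1168, 0.3276]
ee_rot: [0.984, -0.178, -0.0, -0.0]
ft_force: [-0.9, 0.6, -2.6]
width: 0.0156
gripper_force: 60.0
```

Request:
move_arm:
  steps:
    - [[1, 1, 2.6, 0, 0], [1, 1, 2.6, 0, 0], [1, 1, 2.6, 0, 0], [1, 1, 2.6, 0, 0], [1, 1, 2.6, 0, 0], [1, 0.8, 2, 0, 0], [1, 0.4, 1.2, 0, 0], [1, 0.1, 0.4, 0, 0], [1, 0, 0, 0, 0]]

```text
time_s: 36.8
tool_pos: [0.6081, -0.2932, 0.3284]
ee_rot: [0.984, -0.178, 0.0, -0.0]
ft_force: [-0.4, 0.4, -2.2]
width: 0.0155
gripper_force: 60.0
```

```bash
python3 - <<'E'
from h import *
moves([]);s=env.get_state();print(s["ft_force"],s["moment"],s["width"])
I=env.camera("top");S=env.camera("side");cv2.imwrite("pics/t6.png",I);cv2.imwrite("pics/s6.png",S)
cv2.imwrite("pics/c6.png",cv2.convertScaleAbs(np.hstack([cv2.resize(I[250:350,290:390],(400,400),interpolation=2),cv2.resize(S[60:260,240:440],(400,400),interpolation=2)]),alpha=1.5))
E
```

```text
at [ 608.1 -293.2  328.4] yaw -0.358 q6 1.43
[-0.41990927  0.38304062 -2.15872485] [ 0.01650346 -0.10330359  0.06852638] 0.015463363377984068
```

View pics/c6.png

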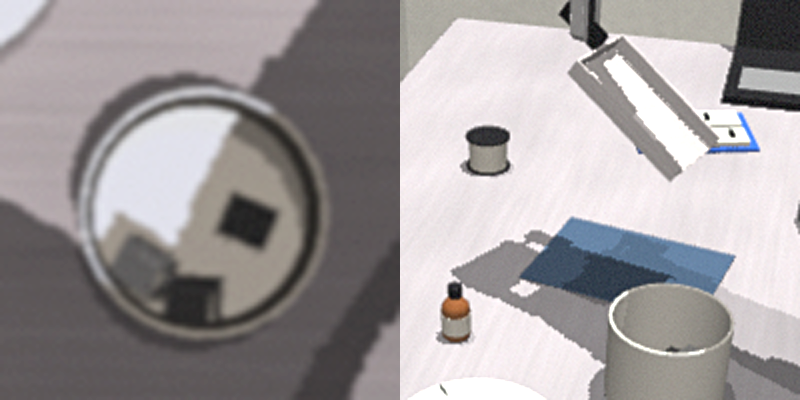

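The tray is empty (load 2.2 N), but I can count only about three sinks in the tub, at crop (245,220), (145,265) and (195,300). I enlarge and look around for the rest.

```bash
python3 - <<'E'
from h import *
I=cv2.imread("pics/t6.png");S=cv2.imread("pics/s6.png")
def gam(a):return cv2.LUT(a,(255*(np.arange(256)/255)**.5).clip(0,255).astype(np.uint8))
cv2.imwrite("pics/c7.png",np.hstack([gam(cv2.resize(I[268:340,304:376],(480,480),interpolation=2)),cv2.resize(gam(S)[130:450,180:400],(320,480),interpolation=cv2.INTER_AREA)]))
E
```

```text
(no output)
```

View pics/c7.png

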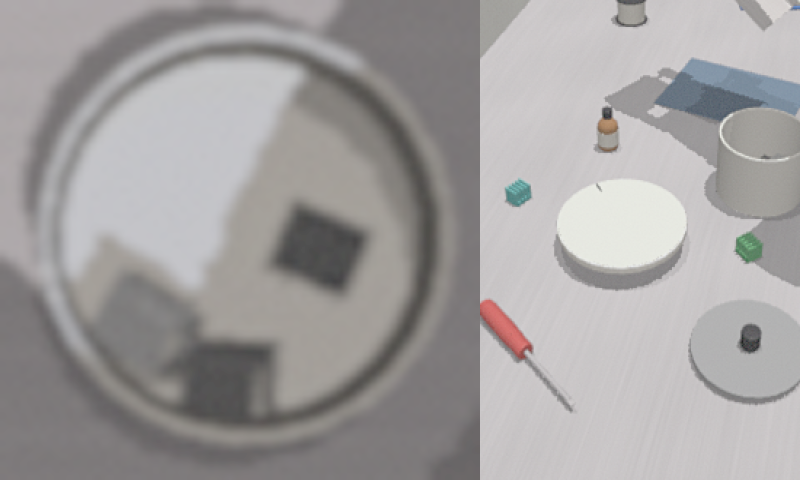

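```bash
python3 - <<'E'
from h import *
I=cv2.imread("pics/t6.png");S=cv2.imread("pics/s6.png")
def gam(a):return cv2.LUT(a,(255*(np.arange(256)/255)**.45).clip(0,255).astype(np.uint8))
a=cv2.resize(gam(I)[230:480,170:490],(500,390),interpolation=2)
b=cv2.resize(gam(S)[195:280,335:415],(300,319),interpolation=2)
c=np.zeros((390,800,3),np.uint8);c[:,:500]=a;c[:319,500:]=b
cv2.imwrite("pics/c8.png",c)
E
```

```text
(no output)
```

View pics/c8.png

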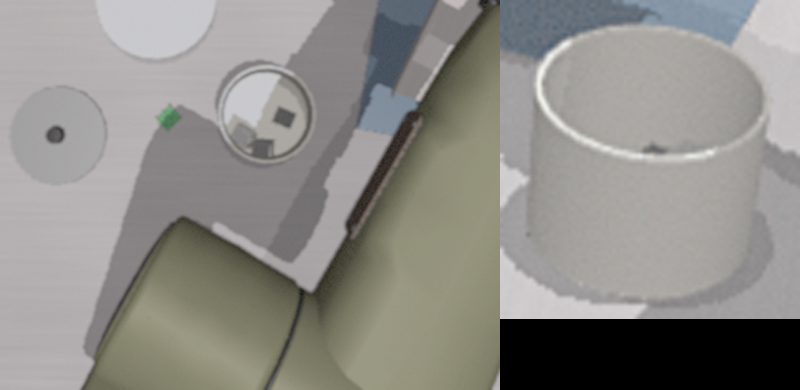

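```bash
python3 - <<'E'
from h import *
tub=np.array([449.2,-26.1])
S=cv2.imread("pics/s6.png");reg=S[225:240,360:395].max(2);ys,xs=np.where(reg<90);print("side dark px",[(x+360,y+225,reg[y,x]) for x,y in zip(xs,ys)])
for X,Y in((320,248),(145,320),(225,385)):
    p=(304+X*.15,268+Y*.15)
    for z in(.031,.057,.083):
        w=cast("top",[p],z); print(X,Y,z,(w*1000).round(0),"r",np.hypot(*(w[0,:2]*1000-tub)).round(0),"side px",proj("side",w).round(0))
print("rim near side px",proj("side",[[.4492+.066*np.cos(t),-.0261+.066*np.sin(t),.105] for t in np.linspace(.6,2.5,6)]).round(0).tolist())
E
```

```text
side dark px [(np.int64(393), np.int64(229), np.uint8(86)), (np.int64(394), np.int64(230), np.uint8(87)), (np.int64(384), np.int64(232), np.uint8(86)), (np.int64(385), np.int64(232), np.uint8(89)), (np.int64(392), np.int64(232), np.uint8(88)), (np.int64(393), np.int64(232), np.uint8(88)), (np.int64(394), np.int64(232), np.uint8(86)), (np.int64(375), np.int64(233), np.uint8(63)), (np.int64(376), np.int64(233), np.uint8(73)), (np.int64(383), np.int64(233), np.uint8(86)), (np.int64(384), np.int64(233), np.uint8(80)), (np.int64(385), np.int64(233), np.uint8(84)), (np.int64(386), np.int64(233), np.uint8(83)), (np.int64(387), np.int64(233), np.uint8(89)), (np.int64(388), np.int64(233), np.uint8(87)), (np.int64(389), np.int64(233), np.uint8(88)), (np.int64(390), np.int64(233), np.uint8(86)), (np.int64(391), np.int64(233), np.uint8(86)), (np.int64(393), np.int64(233), np.uint8(89)), (np.int64(373), np.int64(234), np.uint8(68)), (np.int64(374), np.int64(234), np.uint8(52)), (np.int64(375), np.int64(234), np.uint8(36)), (np.int64(376), np.int64(234), np.uint8(38)), (np.int64(377), np.int64(234
[... 1093 characters left out ...]
p.int64(235), np.uint8(89))]
320 248 0.031 [[441. -56.  31.]] r 31.0 side px [[375. 237.]]
320 248 0.057 [[441. -55.  57.]] r 30.0 side px [[376. 228.]]
320 248 0.083 [[441. -53.  83.]] r 29.0 side px [[377. 220.]]
145 320 0.031 [[415.   7.  31.]] r 48.0 side px [[383. 255.]]
145 320 0.057 [[415.   7.  57.]] r 47.0 side px [[384. 246.]]
145 320 0.083 [[416.   7.  83.]] r 47.0 side px [[385. 237.]]
225 385 0.031 [[392. -22.  31.]] r 57.0 side px [[394. 249.]]
225 385 0.057 [[393. -21.  57.]] r 56.0 side px [[395. 240.]]
225 385 0.083 [[394. -21.  83.]] r 55.0 side px [[396. 231.]]
rim near side px [[346.0, 224.0], [352.0, 230.0], [362.0, 234.0], [373.0, 236.0], [385.0, 235.0], [394.0, 232.0]]
```

```bash
python3 - <<'E'
from h import *
u=np.array([.937,-.350,0]);v=np.array([.35,.937,0]);g=np.array([.6081,-.2932,.3304])
S=cv2.imread("pics/s6.png")
for d in(25,30,35,40,45,50):
    t=np.radians(d);X=u*np.cos(t)+np.array([0,0,np.sin(t)]);Z=-u*np.sin(t)+np.array([0,0,np.cos(t)])
    P=[g+X*(x-.122)+v*y+Z*(z-.0296) for x,y,z in((-.09,.053,0),(-.09,-.053,0),(-.09,-.053,.024),(.09,.053,.024))]
    print(d,proj("side",P).round(0).tolist(), P[0][2].round(3))
E
```

```text
25 [[382.0, 143.0], [402.0, 127.0], [407.0, 119.0], [328.0, 88.0]] 0.214
30 [[377.0, 147.0], [398.0, 131.0], [403.0, 125.0], [328.0, 89.0]] 0.199
35 [[372.0, 151.0], [393.0, 135.0], [398.0, 129.0], [327.0, 89.0]] 0.185
40 [[367.0, 155.0], [387.0, 138.0], [394.0, 133.0], [326.0, 90.0]] 0.171
45 [[362.0, 157.0], [382.0, 141.0], [388.0, 137.0], [325.0, 91.0]] 0.16
50 [[356.0, 159.0], [376.0, 143.0], [383.0, 140.0], [325.0, 91.0]] 0.149
```

Request:
move_arm:
  steps:
    - [[1, 0.4, 0, 1.5, 0], [1, 0, 0, 3, 0], [1, 0, 0, 3, 0], [1, 0, 0, 3, 0], [1, 0, 0, 3, 0], [1, 0, 0, 2.5, 0], [1, 0, 0, 1.3, 0], [1, 0, 0, 0.5, 0], [1, 0, 0, 0, 0]]

```text
time_s: 38.02
tool_pos: [0.612, -0.2949, 0.1508]
ee_rot: [0.984, -0.178, 0.0, 0.0]
ft_force: [-0.2, -0.7, -1.4]
width: 0.0156
gripper_force: 60.0
```

Request:
move_arm:
  steps:
    - [[1, 0, 0, 0, 0], [1, 0, 0, 0.5, 0], [1, 0, 0, 0.2, 0], [1, 0, 0, 0, 0]]
  squeeze: 14

```text
time_s: 38.52
tool_pos: [0.6118, -0.2949, 0.1434]
ee_rot: [0.984, -0.178, -0.0, -0.0]
ft_force: [0.5, -0.3, -1.6]
width: 0.016
gripper_force: 14.0
```

```bash
python3 - <<'E'
from h import *
moves([(.659,-.3127,.031,None)]);s=env.get_state();print(s["ft_force"],s["moment"],s["width"])
E
```

```text
at [ 611.8 -294.9  143.4] yaw -0.358 q6 1.43
x 5.04 y 0.01 z 11.24 twist -0.000
[ 0.51662049 -0.26923862 -1.56844403] [0.02171382 0.09710393 0.01916833] 0.015968452815751086
```

Request:
move_arm:
  steps:
    - [[1, 0.95, 0, 1.2, 0], [1, 0.95, 0, 1.3, 0], [1, 0.7, 0, 1.3, 0], [1, 0.7, 0, 1.3, 0], [1, 0.5, 0, 1.2, 0], [1, 0.45, 0, 1.2, 0], [1, 0.3, 0, 1.1, 0], [1, 0.25, 0, 1.1, 0], [1, 0.15, 0, 0.8, 0], [1, 0.1, 0, 0.4, 0]]

```text
time_s: 39.78
tool_pos: [0.659, -0.3126, 0.0338]
ee_rot: [0.984, -0.178, -0.0, -0.0]
ft_force: [0.4, -0.0, -0.9]
width: 0.0162
gripper_force: 14.0
```

```bash
python3 - <<'E'
from h import *
moves([(.659,-.3127,.031,None)]);s=env.get_state();print(s["ft_force"],s["moment"],s["width"])
S=env.camera("side");cv2.imwrite("pics/s9.png",cv2.convertScaleAbs(cv2.resize(S[130:230,270:430],(640,400),interpolation=2),alpha=1.4))
E
```

```text
at [ 659.  -312.6   33.8] yaw -0.358 q6 1.44
x 0.01 y 0.01 z 0.28 twist -0.000
[ 0.4260696  -0.0147849  -0.88680342] [ 0.17234831  0.33237828 -0.00384764] 0.016243027212424873
```

View pics/s9.png

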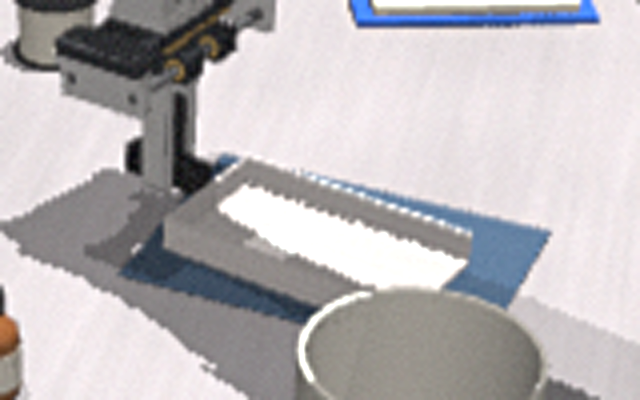

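The tray is nearly flat. I press the last 3 mm, release, lift away and head for the cover.

Request:
move_arm:
  steps:
    - [[1, 0, 0, 0.3, 0], [1, 0, 0, 0.1, 0], [1, 0, 0, 0, 0], [0.4, 0, 0, 0, 0], [0.4, 0, 0, 0, 0], [0.4, 0, 0, 0, 0], [0.4, 0, 0, -3, 0], [0.4, 0, 0, -5, 0], [0.4, 0, 0, -5, -0.175], [0.4, 0, 0, -5, -0.175]]

```text
time_s: 41.08
tool_pos: [0.6589, -0.3125, 0.212]
ee_rot: [1.0, -0.001, -0.0, -0.0]
ft_force: [0.2, 0.1, -0.3]
width: 0.0561
gripper_force: 0.0
```

Request:
move_arm:
  steps:
    - [[0.4, 0, 0, 0, -0.175], [0.4, 0, 0, 0, -0.175], [0.4, 0, 0, 0, -0.175], [0.4, 0, 0, 0, -0.175], [0.4, 0, 0, 0, -0.175], [0.4, 0, 0, 0, -0.175], [0.4, 0, 0, 0, -0.175], [0.4, 0, 0, 0, 0]]

```text
time_s: 42.08
tool_pos: [0.6591, -0.3126, 0.2102]
ee_rot: [0.821, 0.571, -0.0, -0.0]
ft_force: [0.3, 0.1, 0.2]
width: 0.0564
gripper_force: 0.0
```

Request:
move_arm:
  steps:
    - [[0.4, 3.75, -3.4, 0, 0], [0.4, 3.75, -3.4, 0, 0], [0.4, 3.75, -3.4, 0, 0], [0.4, 3.75, -3.4, 0, 0], [0.4, 3.75, -3.4, 0, 0], [0.4, 3.75, -3.4, 0, 0], [0.4, 3.75, -3.4, 0, 0], [0.4, 3.75, -3.4, 0, 0], [0.4, 3.75, -3.4, 0, 0], [0.4, 3.75, -3.4, 0, 0]]

```text
time_s: 43.32
tool_pos: [0.4694, 0.1584, 0.2106]
ee_rot: [0.822, 0.569, 0.0, 0.0]
ft_force: [1.1, 0.4, 0.1]
width: 0.0563
gripper_force: 0.0
```

```bash
python3 - <<'E'
from h import *
I=env.camera("top");S=env.camera("side");cv2.imwrite("pics/t10.png",I);cv2.imwrite("pics/s10.png",S)
def gam(a):return cv2.LUT(a,(255*(np.arange(256)/255)**.45).clip(0,255).astype(np.uint8))
c=np.zeros((600,800,3),np.uint8)
c[:375,:500]=cv2.resize(gam(I)[180:480,140:540],(500,375),interpolation=2)
c[:300,500:]=cv2.resize(gam(I)[266:342,302:378],(300,300),interpolation=2)
c[300:600,500:]=cv2.resize(gam(S)[150:300,290:440],(300,300),interpolation=2)
cv2.imwrite("pics/c10.png",c);moves([])
g=I.max(2);k=blobs(np.uint8(g<60)*255,.04,roi=(150,260,260,370),amax=300); print("knob",[(b["px"],b["xy"]) for b in k])
E
```

```text
at [468.7 160.2 210.7] yaw 1.216 q6 0.61
knob []
```

View pics/c10.png

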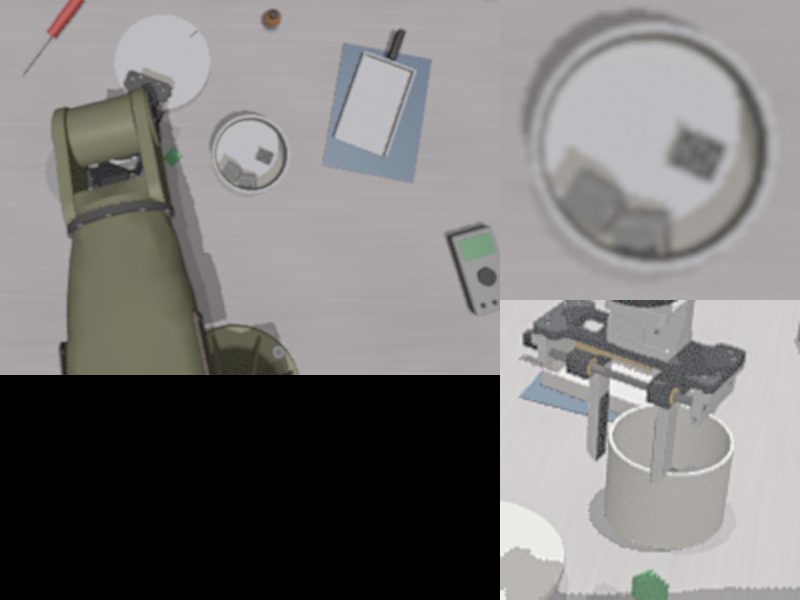

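The top view shows the tray empty and flat on the mat. Three block tops are visible in the tub, two of them on a pile at the far wall (crop 592,200 and 640,230). No sinks are loose on the platter or the bench. I check the cover knob in the side view before grasping it.

```bash
python3 - <<'E'
from h import *
S0=cv2.imread("pics/side0.png");S=cv2.imread("pics/s10.png");T=cv2.imread("pics/t6.png")
for im in(S0,S):
    print([(b["px"],b["xy"],b["a"]) for b in blobs(np.uint8(im.max(2)<60)*255,.03,n="side",roi=(330,335,420,385),amax=400)])
print([(b["px"],b["xy"]) for b in blobs(np.uint8(T.max(2)<60)*255,.04,roi=(150,260,260,370),amax=300)], proj("side",[.4133,.297,.027]))
moves([(.4133,.297,.12,None)])
E
```

```text
[((365.5, 355.4), array([409.5, 303.3]), 205.5)]
[((365.5, 355.4), array([408.5, 303.2]), 202.5)]
[((205.2, 316.0), array([412.2, 295.3]))] [[363.39804196 353.36432908]]
at [468.7 160.2 210.7] yaw 1.216 q6 0.61
x 10.90 y -9.95 z 9.07 twist -0.000
```

Request:
move_arm:
  steps:
    - [[0.4, 3.7, -3.4, 0, 0], [0.4, 3.7, -3.4, 2, 0], [0.4, 3.5, -3.2, 3, 0], [0.4, 0, 0, 4, 0], [0.4, 0, 0, 0, 0], [0.4, 0, 0, 0, 0]]
  squeeze: 40

```text
time_s: 44.18
tool_pos: [0.4151, 0.2936, 0.1219]
ee_rot: [0.821, 0.571, 0.001, 0.0]
ft_force: [-0.2, -0.5, 0.2]
width: 0.0566
gripper_force: 0.0
```

```bash
python3 - <<'E'
from h import *
moves([(.412,.298,.0345,None)])
E
```

```text
at [415.1 293.6 121.9] yaw 1.214 q6 0.9
x 0.30 y -0.44 z 8.74 twist -0.000
```

Request:
move_arm:
  steps:
    - [[0.4, 0.3, -0.45, 3, 0], [0.4, 0, 0, 3, 0], [0.4, 0, 0, 2.7, 0], [0.4, 0, 0, 0, 0], [1, 0, 0, 0, 0], [1, 0, 0, 0, 0], [1, 0, 0, 0, 0], [1, 0, 0, 0, 0]]

```text
time_s: 45.18
tool_pos: [0.4112, 0.2984, 0.034]
ee_rot: [0.821, 0.572, 0.0, 0.0]
ft_force: [-1.7, 0.6, 5.9]
width: 0.0253
gripper_force: 40.0
```

Request:
move_arm:
  steps:
    - [[1, 0, 0, -1, 0], [1, 0, 0, -3, 0], [1, 0, 0, -4, 0], [1, 0, 0, -4, 0], [1, 0, 0, -2, 0], [1, 0, 0, 0, 0], [1, 0, 0, 0, 0]]

```text
time_s: 46.05
tool_pos: [0.4106, 0.298, 0.1725]
ee_rot: [0.821, 0.572, -0.001, -0.0]
ft_force: [0.3, -0.4, -0.5]
width: 0.0251
gripper_force: 40.0
```

```bash
python3 - <<'E'
from h import *
moves([(.4492,-.0261,.175,None)]);s=env.get_state();print(s["ft_force"],s["moment"],s["width"])
I=env.camera("top");cv2.imwrite("pics/t11.png",I);S=env.camera("side");cv2.imwrite("pics/s11.png",S)
# cover disc location in the side view: its grey ellipse, and tub from edge circles, averaged over saved pictures
for f in("t6","t10","t11"):
    J=cv2.imread(f"pics/{f}.png");g=cv2.resize(cv2.cvtColor(J,cv2.COLOR_BGR2GRAY)[252:350,290:390],None,fx=4,fy=4,interpolation=2)
    for r in(29.,30.8):
        C=cv2.HoughCircles(g,cv2.HOUGH_GRADIENT,1,10,param1=60,param2=10,minRadius=int(r*4-4),maxRadius=int(r*4+4))
        if C is not None:
            c=C[0][0];px=(c[:2]+.5)/4-.5+[290,252];print(f,px,c[2]/4,cast("top",px,.105)[0].round(4))
E
```

```text
at [410.6 298.  172.5] yaw 1.217 q6 0.91
x -29.06 y 14.85 z -0.25 twist -0.000
[ 0.26280693 -0.38293624 -0.48662905] [-0.04728955 -0.1096195  -0.00421464] 0.025054810939554185
t6 [340.5 303. ] 29.1 [ 0.4456 -0.0263  0.105 ]
t6 [339.   302.75] 30.225 [ 0.4462 -0.023   0.105 ]
t10 [340.25 302.75] 29.2 [ 0.4462 -0.0258  0.105 ]
t10 [339.   303.25] 30.225 [ 0.445 -0.023  0.105]
t11 [340.25 302.5 ] 29.025 [ 0.4467 -0.0258  0.105 ]
t11 [339.75 301.75] 30.3 [ 0.4484 -0.0246  0.105 ]
```

```bash
python3 - <<'E'
from h import *
S=cv2.imread("pics/s11.png");g=S.max(2)
c=np.array([.4106,.298,.1525]);t=np.linspace(0,2*np.pi,60)
P=proj("side",np.c_[c[0]+.076*np.cos(t),c[1]+.076*np.sin(t),np.full(60,c[2])]);print("pred box",P.min(0),P.max(0),"fit",cv2.fitEllipse(P.astype(np.float32)))
x0,y0=(P.min(0)-12).astype(int);x1,y1=(P.max(0)+12).astype(int)
print("grey",S[int(P[:,1].mean())+20,int(P[:,0].mean()):int(P[:,0].mean())+3].tolist())
out=S[y0:y1,x0:x1];cv2.imwrite("pics/s11c.png",cv2.resize(cv2.convertScaleAbs(out,alpha=1.3),None,fx=4,fy=4,interpolation=2));print(x0,y0,out.shape)
E
```

```text
pred box [325.49028924 275.00154455] [415.58070563 338.42717797] fit ((370.5423278808594, 306.7065124511719), (62.739463806152344, 90.60063934326172), 98.32585144042969)
grey [[79, 78, 79], [78, 77, 76], [80, 80, 78]]
313 263 (87, 114, 3)
```

View pics/s11c.png

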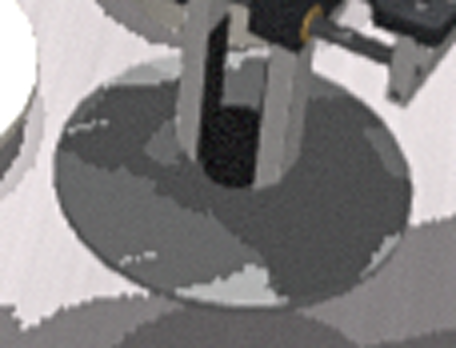

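The cover hangs level and centred on the jaws. The ellipse spans 327–416 px, against 325–416 predicted. Carry it over the tub.

Request:
move_arm:
  steps:
    - [[1, -2, 1, 0, 0], [1, -3.6, 1.8, 0, 0], [1, -4, 2, 0, 0], [1, -4, 2, 0, 0], [1, -4, 2, 0, 0], [1, -4, 2, 0, 0], [1, -4, 2, 0, 0], [1, -2.2, 1.1, 0, 0], [1, -1.2, 0.6, 0, 0], [1, 0, 0, 0, 0]]

```text
time_s: 47.4
tool_pos: [0.4464, -0.0242, 0.173]
ee_rot: [0.821, 0.571, -0.0, -0.0]
ft_force: [-0.9, 0.1, -1.5]
width: 0.025
gripper_force: 40.0
```

```bash
python3 - <<'E'
from h import *
moves([(.4465,-.025,.133,None)])
I=env.camera("top");cv2.imwrite("pics/t12.png",I);T0=cv2.imread("pics/top0.png")
g=I.max(2)
print([(b["px"],b["a"]) for b in blobs(np.uint8(g<45)*255,0,roi=(150,340,300,478),amin=40,amax=400)])
print([(b["px"],b["a"]) for b in blobs(np.uint8(g<45)*255,0,roi=(225,185,300,290),amin=40,amax=400)])
E
```

```text
at [446.4 -24.2 173. ] yaw 1.216 q6 0.22
x -0.07 y 0.04 z 4.00 twist -0.000
[]
[]
```

No loose sinks remain on the left side of the bench. Lower in stages and watch the force.

Request:
move_arm:
  steps:
    - [[1, -0.1, 0, 1, 0], [1, 0, 0, 1.5, 0], [1, 0, 0, 0.6, 0], [1, 0, 0, 0.3, 0], [1, 0, 0, 0.2, 0], [1, 0, 0, 0, 0]]

```text
time_s: 48.2
tool_pos: [0.4462, -0.025, 0.1375]
ee_rot: [0.821, 0.572, 0.0, 0.0]
ft_force: [-0.6, 0.2, -1.5]
width: 0.0248
gripper_force: 40.0
```

Request:
move_arm:
  steps:
    - [[1, 0, 0, 0.2, 0], [1, 0, 0, 0.2, 0], [1, 0, 0, 0.1, 0], [1, 0, 0, 0, 0]]

```text
time_s: 48.7
tool_pos: [0.4461, -0.025, 0.1323]
ee_rot: [0.821, 0.572, -0.0, -0.0]
ft_force: [0.2, -0.1, -1.7]
width: 0.0252
gripper_force: 40.0
```

Request:
move_arm:
  steps:
    - [[1, 0, 0, 0.1, 0], [1, 0, 0, 0.1, 0], [1, 0, 0, 0, 0], [1, 0, 0, 0, 0]]

```text
time_s: 49.2
tool_pos: [0.4462, -0.025, 0.1309]
ee_rot: [0.821, 0.572, 0.0, 0.0]
ft_force: [-3.7, 0.4, 7.8]
width: 0.0251
gripper_force: 40.0
```

Contact came at the seated height (0.131). Release, retreat straight up, then check.

Request:
move_arm:
  steps:
    - [[0.4, 0, 0, 0, 0], [0.4, 0, 0, 0, 0], [0.4, 0, 0, 0, 0], [0.4, 0, 0, -2, 0], [0.4, 0, 0, -5, 0], [0.4, 0, 0, -5, 0], [0.4, 5, 0, -2, 0], [0.4, 5, 0, 0, 0], [0.4, 5, 0, 0, 0], [0.4, 5, 0, 0, 0]]

```text
time_s: 50.45
tool_pos: [0.5158, 0.1643, 0.2704]
ee_rot: [0.821, 0.572, 0.0, 0.0]
ft_force: [0.5, -0.1, 0.0]
width: 0.0562
gripper_force: 0.0
```

Request:
move_arm:
  steps:
    - [[0.4, 5, 0, 0, 0], [0.4, 5, 0, 0, 0], [0.4, 0, 0, 0, 0]]

```text
time_s: 50.82
tool_pos: [0.5502, 0.2589, 0.269]
ee_rot: [0.82, 0.573, -0.001, -0.0]
ft_force: [0.4, 0.1, 0.1]
width: 0.0562
gripper_force: 0.0
```

```bash
python3 - <<'E'
from h import *
I=env.camera("top");S=env.camera("side");cv2.imwrite("pics/t13.png",I);cv2.imwrite("pics/s13.png",S);moves([])
g=I.max(2);T0=cv2.imread("pics/top0.png")
k=blobs(np.uint8(g<60)*255,.137,roi=(305,268,375,338),amax=300);print("knob top",[(b["px"],b["xy"],b["wh"]) for b in k])
gs=S.max(2);k=[b for b in blobs(np.uint8(gs<60)*255,.124,n="side",roi=(335,170,415,240),amax=400)];print("knob side",[(b["px"],b["xy"],b["a"]) for b in k],proj("side",[.4465,-.025,.124]))
# disc outline in the side view: dark-grey disc, tilt check by fitted ellipse against the seated level disc
t=np.linspace(0,2*np.pi,90)
P=proj("side",np.c_[.4465+.076*np.cos(t),-.025+.076*np.sin(t),np.full(90,.111)]);print("pred",cv2.fitEllipse(P.astype(np.float32)))
m=np.zeros_like(gs);m[160:260,320:430]=((gs<118)&(S.max(2)-S.min(2)<14))[160:260,320:430]*255
m=cv2.morphologyEx(m,cv2.MORPH_OPEN,np.ones((3,3)))
c=max(cv2.findContours(m,0,1)[0],key=cv2.contourArea);print("meas",cv2.fitEllipse(cv2.convexHull(c)),cv2.boundingRect(c),cv2.contourArea(c))
f=blobs(np.uint8(g<70)*255,.043,roi=(440,200,475,232));print("handle",[(b["px"],b["a"]) for b in f])
d=cv2.absdiff(I,T0).max(2);d[:,:]=cv2.GaussianBlur(d,(5,5),0)
print("moved things",[(b["px"],b["a"]) for b in blobs(np.uint8(d>30)*255,0,amin=25)])
E
```

```text
at [549.9 256.3 269.8] yaw 1.217 q6 0.73
knob top [((339.7, 301.3), array([449.2, -23.7]), array([24.5, 23.2])), ((316.0, 276.1), array([498.2,  28.4]), array([18.1, 82.4]))]
knob side [((374.9, 211.8), array([445. , -23.7]), 133.0), ((342.7, 176.5), array([ 533. , -144.6]), 224.5)] [[374.44012202 211.40368649]]
pred ((374.1128845214844, 217.2225799560547), (38.760826110839844, 68.8389892578125), 95.54785919189453)
meas ((368.138671875, 248.7383575439453), (65.04383850097656, 85.9698257446289), 41.79555130004883) (331, 226, 75, 34) 1663.5
handle [((455.2, 215.7), 255.5)]
moved things [((583.2, 476.3), 58.5), ((634.5, 467.4), 131.5), ((339.6, 301.2), 180.0), ((351.5, 311.2), 570.5), ((321.1, 279.3), 98.0), ((273.9, 254.4), 201.5), ((247.2, 233.8), 217.0), ((447.9, 238.2), 485.0), ((295.5, 225.6), 206.0), ((266.1, 202.8), 215.0), ((278.4, 368.9), 63634.5)]
```

The knob sits where a seated cover predicts: side view 374.9,211.8 against 374.4,211.4. The tray handle, flux bottle and driver are unchanged, and no loose sinks are visible. Handing in.

```bash
python3 -c "
from station import env
print(env.close_job())"
```

```text
the job is handed in; nothing more can be done
None
```

The job is handed in: all six heat sinks were tipped off the tray, the empty tray lies flat on its mat, and the cover is seated on the tub, but I saw only three sinks in the tub (the rest are likely under the pile) and none loose elsewhere.

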